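Scan the syringe tester and hold its sprung guard at the interlock-check index

ROBOT

A 6-joint arm with a two-finger parallel gripper is mounted at the origin on the work surface. World frame = base frame: x ahead of the robot, y to its left, z up, the work surface at z = 0. Lengths are in m, angles in rad, forces in N, time in s.
With the tool pointing down it reaches from about 0.375 to 0.9 m from the base axis. Payload 3.1 kg.
Tool frame: the origin (TCP) lies on the centre line of the jaws, within the pads' length; the fingertips stand 8 mm ahead of it and the grasp point (between the pads) lies 11 mm behind it; z points along the fingers, y is the line along which they close (so a half turn about z gives the same grasp; the last joint's range is limited). The gripper opens to 87 mm and grips with 3 to 60 N. Pads are 19 mm wide; open, the fingers measure 117 mm over their backs; the gripper's body (75 mm by 190 mm) begins 51 mm behind the grasp point.
Start: joints at [1.028, 0.527, 1.433, -0, 1.181, -0.178], TCP at [0.222, 0.584, 0.231] pointing down, gripper open.
Joint ranges: [-3.08, 3.08], [-0.75, 2.2], [0.22, 2.44], [-1.43, 4.57], [0, 2.65], [-2.85, 2.85]. Speed limits (rad/s): [2.79, 2.79, 3.14, 3.14, 3.14, 3.14].

INTERFACE

Orientations are given as a unit quaternion [x, y, z, w].
In Python, from rig import robot gives the robot as it stands. The module is installed in compiled form; this text tells all that it offers.
- The arm moves only by the tool send_rows, never from a script. Its argument "increments" is one flat list of numbers, 7 for each row, row after row: the turn, a rotation vector about the world's x, y, z in rad, then the shift along the world's x, y, z in cm, then the opening, from 0 (shut) to 1 (fully open). A call has 1 to 20 rows; each row shifts and turns the commanded pose from where the row before left it; what a row does not reach is not made up. A row lasts 1/12 s, in which the tool goes at most 41.7 mm and 7.16 degrees, less where a joint would pass 70% of its speed; a pose out of reach is approached as far as the arm can. A call is refused whole if a number of a shift passes 4.17 or a number of a turn 0.125, either way. A call with a gripper value outside its range is refused whole. The fingers move at their own pace and stop on an object; "newtons" is the grip in N (left out, the last holds). Time passes only in rows, so rows that do not move let the fingers close. It gives the time, the measured TCP pose, the force, the opening and the grip force at its end, in the units of the state.
- robot.get_obs(): the state, without advancing time (a new reading comes with each control period).
- robot.camera(name): name is "scene" or "top"; returns a dict with "image" (480x640x3 uint8, red, green, blue), "range_z" (480x640 float32, m along the optical axis (not along the pixel's ray), 0 where there is no reading), "fx", "fy", "cx", "cy" (pixels), "R" (3x3) and "t" (3): a world point X has camera coordinates R X + t. Camera axes: x right, y down, z forward; pixel columns grow to the right and rows downward; lengths in m; the calibration is good to about 2 mm. A picture is of the moment at which its call begins.
- robot.hand_in(): hands the job in; it is judged then, once.
The state is a dict: "time": time; "q": joint angles; "joint_velocities": joint speeds; "joint_torque": joint torques, N m; "position": TCP position; "tool_rot": TCP orientation; "ft_force": force on the tool from outside, world axes, zero at the start; "moment": the same for the moment, N m; "grip_width": finger opening in m; "grip_force": force on a finger pad.
Only numpy, scipy, OpenCV 4.12 (cv2) and the standard library are available. Lean on these libraries where they do the work, as an engineer would, in place of code of your own. Each camera call takes 0.05 s, during which the arm holds its last target. There are 200 camera calls.

TASK

Do the guard-interlock check on the green syringe tester. Identify it first: take the torch-shaped scanner out of its stand, hold it upright with its nose about 8 cm above the middle of the bar-code label on the tester's top plate, still for two seconds, and put it back upright in its stand, nose down on the bottom of the tube. Then lift the tester's spring-loaded guard by its bow handle until the pin on its side lines up with the index blade on the quadrant, without swinging it well past and without shifting the index or anything on the bench, and finish while still holding the guard there.

Things in the scene. Friction and masses are not known exactly. Their poses are not given: they have to be found in the camera images.
- scanner_mid (a point): Centre of the torch-shaped hand scanner, half-way up its 160 mm length, on its axis; z runs along the axis from nose to tail (up while it stands in its stand). Grey plastic, round, 0.12 kg: nose head 38 mm in diameter over the lowest 42 mm, taper, then a grip 28 mm in diameter from 58 mm above the nose to the tail. It starts nose down in the stand with the grip free above the tube, and can be gripped at any yaw, best 30 to 55 mm above this centre.
- scanner_nose (a point): Centre of the scanner's flat nose (its reading window), 80 mm below scanner_mid along the axis. The scanner reads straight out of its nose, along its axis, at 40 to 120 mm from the label, aimed at the label's middle and held still.
- stand_floor (a point): Centre of the inner floor of the scanner stand, 12 mm above the bench: black disc foot 100 mm in diameter, fixed, with an upright grey tube 52 mm tall whose mouth is 64 mm above the bench. The tube's inner diameter is about 47 mm at the floor and widens to about 59 mm at the mouth. The stand can be on either side of the tester; the glass beaker is on the other side.
- tester: The syringe pressure tester, fixed: green case 280 mm (x) by 340 mm (y), steel top plate 110 mm above the bench; origin at the centre of its underside, on the bench; z up, its -x faces its front panel, +y its left side as seen from the robot.
- label_mid (a point): Middle of the white bar-code label, 54 by 34 mm, stuck flat on the tester's top plate along its right (-y) side; 111 mm above the bench; x along the label's long side, z up.
- guard_bar (a point): Middle of the guard's bow handle: a round black bar 12 mm in diameter and 110 mm long between its posts, along the guard's own y. While the guard is shut it is 163 mm above the bench, with its axis 45 mm above the guard's top face (free space under and beside it). It moves with the guard; the frame is the guard's (x from the handle end to the hinge, y along the hinge, z up when shut).
- guard_hinge (a point): Point on the guard's hinge axis, in the plane of the handle's middle, 118 mm above the bench, fixed to the tester; the axis is this frame's y (level). When shut, guard_bar is at (-165, 0, +45) mm from it in the tester's frame; the guard turns about it, handle end up.
- guard (a joint): Opening angle of the guard, rad: 0 shut flat on the top plate, growing as the handle end rises (stop at 1.2). Frame 180 mm wide and 199 mm long with a clear pane. A torsion spring and the guard's weight shut it if it is let go: lifting takes about 6 N at the handle at the start, some 9 N at the index.
- guard_pin (a point): The pin, 6 mm in diameter, that sticks out of the guard's left (+y) edge and passes over the quadrant's rim; 148 mm from the hinge axis, level with it when the guard is shut. It moves with the guard.
- index_tip (a point): Outer tip of the index, a thin black blade 4 mm wide pointing away from the hinge along the quadrant (upright aluminium arc with graduations, 3 mm thick, left of the guard, 101 mm from the guard's middle plane, its top 225 mm above the bench), clamped with a round knurled screw; 144 mm from the hinge axis. The guard pin must come in line with the blade.
- index (a joint): Angle at which the index is set, rad, counted like the guard's angle (0.40 to 0.75): pin and index blade are in line when the guard's angle equals it. The index stays clamped: do not push it.
- beaker: Glass beaker, 84 mm in diameter, 100 mm tall, loose; origin under its centre. Leave alone.
- syringe_a: White syringe lying on the bench, about 130 mm long along its x, 20 mm thick; origin below its middle on the bench. Leave alone.
- syringe_b: A second white syringe like syringe_a. Leave alone.
Mind the look-alikes: they are no part of the job. Of the things that look like the part that bears scanner_mid, the middle-sized one is meant. What is shaped like the part that bears stand_floor but yellow is not meant.

How it is judged:
On the way, in this order (a step that is already met when the one before it is completed fails the run):
1. the held scanner is aimed at the middle of the label from 40 to 120 mm and kept still for a second (x of label_mid in the frame of scanner_nose between -0.015 and 0.015 m and y of label_mid in the frame of scanner_nose between -0.015 and 0.015 m and z of label_mid in the frame of scanner_nose between -0.12 and -0.04 m and linear speed of scanner below 0.03 m/s and angular speed of scanner below 0.3 rad/s and contact force between the fingers and scanner above 1 N), for 1 s.
2. the scanner stands nose down in its stand again, let go (horizontal distance between scanner_nose and stand_floor below 0.012 m and z of scanner_nose in the frame of stand_floor below 0.01 m and angle between scanner_mid's own z axis and vertical below 0.15 rad and contact force between the fingers and scanner below 0.1 N), for 0.2 s.
3. the fingers hold the guard with its pin in line with the index (z of guard_pin in the frame of index_tip between -0.008 and 0.008 m and contact force between the fingers and guard above 2 N and velocity of joint guard between -0.05 and 0.05 rad/s), for 0.3 s.
At the end, for the whole second after the job is handed in: The robot's fingers still hold the guard (over 2 N, still) with its pin within 8 mm (about 3 degrees) above or below the line of the index blade; the scanner stands released and upright in its stand, nose on the floor of the tube (within 10 mm) (all of step 2 and all of step 3 and contact force between guard and scanner below 0.1 N); the arm keeps its last pose, push and grip.
It fails at once if the guard swung well past the index (more than 38 mm at the pin, 15 degrees) (z of guard_pin in the frame of index_tip above 0.038 m).
It fails at once if the index was shifted (over 5 mm) (distance of index_tip from where it was at the start of the episode above 0.005 m).
It fails at once if the beaker or a syringe was moved (over 30 mm) (distance of any of beaker, syringe_a, syringe_b from where it was at the start of the episode above 0.03 m).
It also fails if it takes over 72 s, if anything falls off the work surface, if the arm or the gripper's body presses on something with over 40 N, if the wrist force passes 120 N, or if a joint passes its speed limit or range.

## Working session

There is one attempt and no reset: what is moved stays moved. The work goes in short steps, Python scripts to look and compute and a tool call to move; the robot and the scene stay as the last step left them, time stands still between calls to the robot, and variables do not carry over. Pictures are saved under pics/ and viewed, at most 10 in all, crops included, and the job is handed in when it is done.

Besides the shell and the picture viewer there is one more tool, called after ">>>" as name(argument=value, ...) on one line, values as JSON. send_rows: Moves the arm, as the interface text tells. Its arguments: {"type":"object","properties":{"increments":{"type":"array"},"newtons":{"type":"number"}},"required":["increments"]}

```bash
mkdir -p pics; cat > h.py <<'E'
import numpy as np, cv2
from rig import robot
def pts(c):
    z=c["range_z"];v,u=np.mgrid[:480,:640]
    P=np.stack([(u-c["cx"])/c["fx"]*z,(v-c["cy"])/c["fy"]*z,z],-1)
    return (P-c["t"])@c["R"]
def ray(c,u,v,h):
    o=-c["R"].T@c["t"];d=c["R"].T@np.array([(u-c["cx"])/c["fx"],(v-c["cy"])/c["fy"],1])
    return o+d*(h-o[2])/d[2]
E
python3 - <<'E'
from h import *
for n in("scene","top"):
    c=robot.camera(n);cv2.imwrite(f"pics/{n}0.png",c["image"][...,::-1]);np.savez(f"{n}0.npz",**c)
    print(n,-c["R"].T@c["t"],c["R"][2],c["fx"],(c["range_z"]>0).mean())
print(robot.get_obs())
E
```

```text
scene [1.27794977 0.21921043 0.96389256] [-0.61547817 -0.24515194 -0.7490575 ] 508.5388496002698 0.9959309895833334
top [ 0.33136237 -0.03975473  1.33377361] [ 0.20642265 -0.00825557 -0.97842809] 561.1794653168938 0.9960904947916667
{'time': 0.1, 'q': array([ 1.02848421e+00,  5.28398246e-01,  1.43376657e+00, -2.82830459e-05,
        1.18139101e+00, -1.78475381e-01]), 'joint_velocities': array([-0.00010273, -0.0019046 , -0.00446141,  0.00063991, -0.0007077 ,
       -0.00032244]), 'joint_torque': array([-1.40581749e-03, -4.40985167e+01, -1.77149498e+01,  6.34718989e-02,
        5.33735566e-02, -6.14498413e-05]), 'position': array([0.22204395, 0.58354278, 0.2296565 ]), 'tool_rot': array([ 1.80911235e-01,  9.83498938e-01, -9.23137687e-04, -3.33911354e-04]), 'ft_force': array([-0.10275192, -0.70889888,  0.77116418]), 'moment': array([-0.05927214,  0.00757891, -0.00133469]), 'grip_force': 0.0, 'grip_width': 0.08692769432193484}
```

View pics/scene0.png

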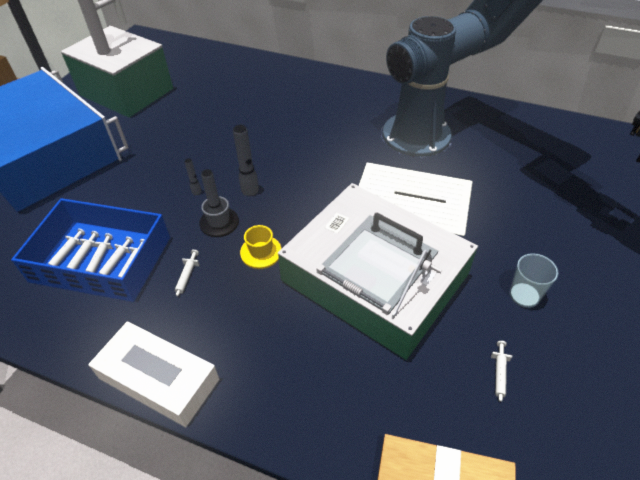

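View pics/top0.png

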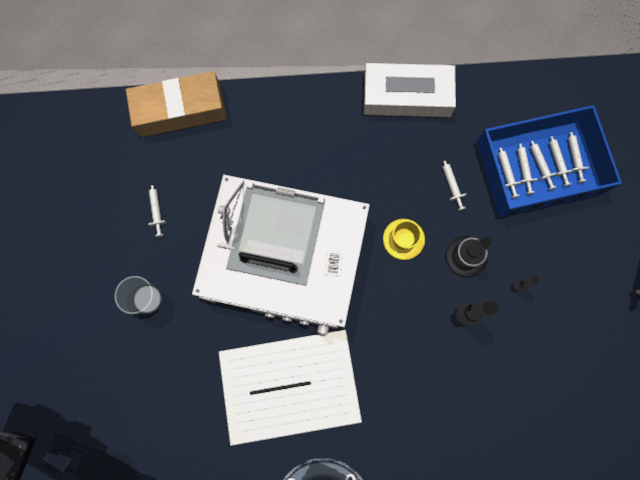

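The scene view shows the scanner standing in the black-foot stand at (212,205). The larger and smaller look-alikes stand free at (246,160) and (194,175), and the yellow decoy stand is at (260,245). In the top view, the stand is at (468,255), the label at (333,264), the handle at (268,262), and the quadrant with the index at (230,215).

```bash
python3 - <<'E'
from h import *
for n in("top","scene"):
    c=dict(np.load(n+"0.npz"));P=pts(c);im=c["image"].astype(int);Z=P[...,2]
    # plate
    m=(abs(Z-.11)<.008)&(P[...,0]>.35)&(P[...,0]<.95)&(abs(P[...,1])<.35)
    cc=cv2.connectedComponentsWithStats(m.astype(np.uint8));k=1+np.argmax(cc[2][1:,4]);m=cc[1]==k
    print(n,"plate z",np.median(Z[m]))
    uv=np.argwhere(m)[:,::-1]
    q=np.array([ray(c,u,v,.11)[:2] for u,v in uv],np.float32)
    r=cv2.minAreaRect(q);print("rect",r)
    # label: dark bars in hull, region right
    hull=cv2.boxPoints(r);
    # scanner+stand by column points
    if n=="top": box=(slice(215,300),slice(430,505))
    else: box=(slice(160,240),slice(190,245))
    p=P[box].reshape(-1,3);u=np.argwhere(np.ones(Z[box].shape))
    for lo,hi in((.008,.02),(.055,.07),(.10,.16),(.16,.185)):
        s=p[(p[:,2]>lo)&(p[:,2]<hi)]
        if len(s): print(lo,len(s),"mean",s.mean(0),"min",s.min(0),"max",s.max(0))
    # handle
    h=(Z>.155)&(Z<.175)&(P[...,0]>.4)&(P[...,0]<.9)&(abs(P[...,1]-.02)<.2)
    cc=cv2.connectedComponentsWithStats(h.astype(np.uint8))
    for k in range(1,cc[0]):
        if cc[2][k,4]>15:
            s=P[cc[1]==k];print("h",cc[2][k],s.mean(0),s.min(0),s.max(0))
t=dict(np.load("top0.npz"));s=dict(np.load("scene0.npz"))
a=cv2.resize(t["image"][170:340,185:385],(800,680))[:600]
cv2.imwrite("pics/t1.png",cv2.resize(t["image"][170:320,190:390],None,fx=4,fy=4,interpolation=2)[...,::-1])
cv2.imwrite("pics/s1.png",cv2.resize(s["image"][185:335,290:490],None,fx=4,fy=4,interpolation=2)[...,::-1])
E
```

```text
top plate z 0.1111805543321553
rect ((0.5704520344734192, 0.05127130448818207), (0.33998391032218933, 0.2830813229084015), 74.12700653076172)
0.008 507 mean [ 0.53579017 -0.3697957   0.01184137] min [ 0.46055527 -0.48287868  0.00800183] max [ 0.63606372 -0.29086869  0.01984359]
0.055 230 mean [ 0.54006857 -0.37825767  0.06188342] min [ 0.50977368 -0.41656827  0.05502021] max [ 0.57650605 -0.34881765  0.06934471]
0.1 112 mean [ 0.53763747 -0.37500925  0.13046681] min [ 0.52930804 -0.39690412  0.10015955] max [ 0.55334883 -0.36849403  0.15992324]
0.16 146 mean [ 0.54281104 -0.38109608  0.17057972] min [ 0.53010337 -0.39379643  0.16015444] max [ 0.55747687 -0.368554    0.17721684]
h [233 189   5  10  18] [0.68938697 0.14233586 0.16468224] [0.67483688 0.13890118 0.15682484] [0.70006392 0.14583156 0.1747709 ]
h [227 218   3   7  17] [0.62774775 0.15994101 0.16328952] [0.62283746 0.15751949 0.15646695] [0.63394395 0.1631308  0.17393205]
h [224 225   4  11  22] [0.60588944 0.16595641 0.16567558] [0.59765543 0.16278129 0.1552145 ] [0.61664093 0.17100828 0.17386797]
h [239 252  57  16 321] [0
[... 347 characters left out ...]
.5943461  -0.33088986  0.01974685]
0.055 315 mean [ 0.52976938 -0.38300217  0.06253666] min [ 0.41314183 -0.49837173  0.0550033 ] max [ 0.6156409  -0.25983522  0.06995213]
0.1 271 mean [ 0.52729758 -0.37927832  0.12670397] min [ 0.41512713 -0.49017415  0.10037311] max [ 0.55977996 -0.3532314   0.15964388]
0.16 118 mean [ 0.54715373 -0.37800306  0.17069253] min [ 0.53003758 -0.39170437  0.16085396] max [ 0.56007453 -0.36695484  0.17858392]
h [373 212  50  31 324] [0.54179564 0.08537116 0.1667159 ] [0.51931087 0.02472932 0.15547347] [0.56223856 0.14181266 0.17321248]
h [403 281   9  14  35] [0.69089947 0.14501336 0.16509615] [0.67615579 0.14086551 0.15508069] [0.69966561 0.14941419 0.17465406]
```

View pics/t1.png

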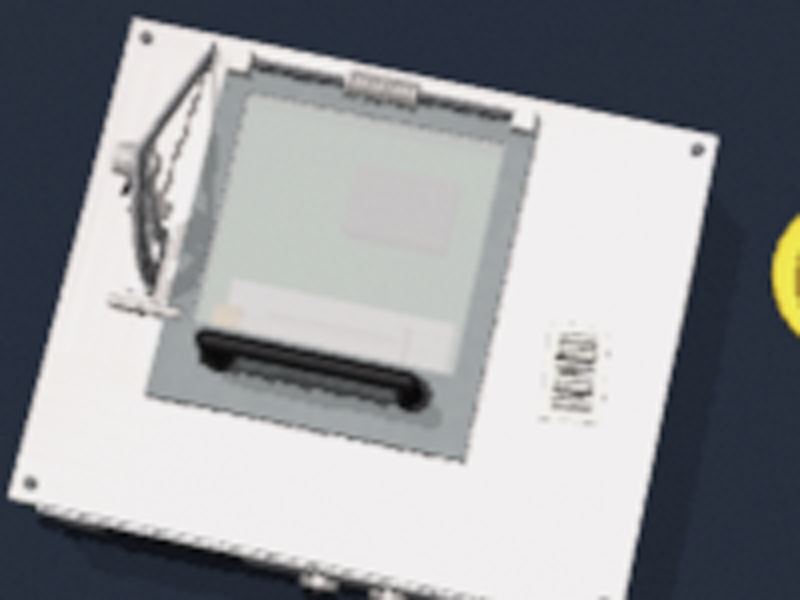

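View pics/s1.png

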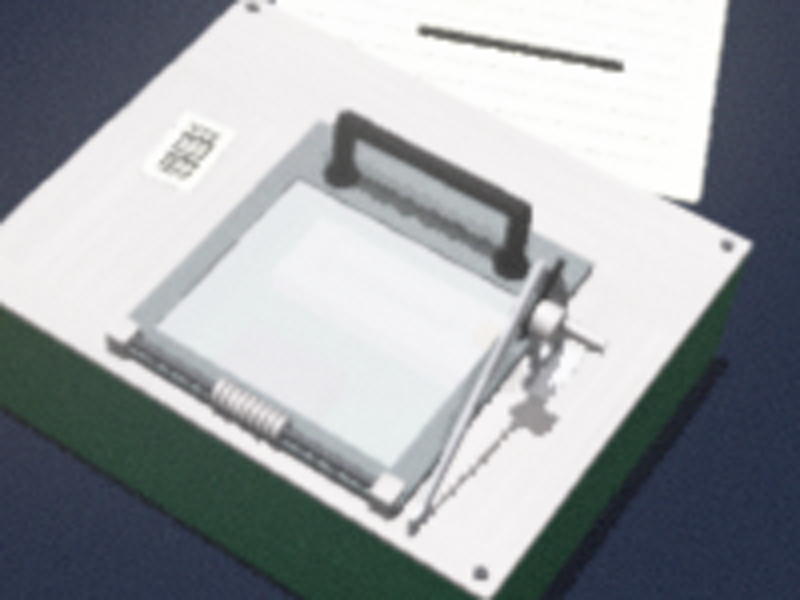

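Both crops show the plate yawed about −16°. The label centre is near (333.7,263) in the top view and (337.7,222.5) in the scene view. The dark index blade lies near scene crop (558,268), beside the knurled screw at (545,318). Next I'll compute the frames and project candidate index angles.

```bash
cat >> h.py <<'E'
psi=np.deg2rad(-15.87);ex=np.array([np.cos(psi),np.sin(psi),0]);ey=np.array([-np.sin(psi),np.cos(psi),0]);ez=np.array([0,0,1.])
def proj(c,X):
    p=c["R"]@X+c["t"];return np.array([c["fx"]*p[0]/p[2]+c["cx"],c["fy"]*p[1]/p[2]+c["cy"]])
E
python3 - <<'E'
from h import *
C={n:dict(np.load(n+"0.npz")) for n in("top","scene")}
bars=[]
for n,c in C.items():
    P=pts(c);Z=P[...,2];g=c["image"].sum(-1)
    h=(Z>.155)&(Z<.175)&(g<200)
    sl=(slice(248,274),slice(235,300)) if n=="top" else (slice(208,250),slice(370,428))
    m=np.zeros_like(h);m[sl]=h[sl];uv=np.argwhere(m)[:,::-1]
    r=cv2.minAreaRect(uv.astype(np.int32));b=ray(c,*r[0],.163);bars.append(b);print(n,"bar",r,b)
    sl=(slice(248,277),slice(322,345)) if n=="top" else (slice(210,235),slice(322,352))
    d=np.zeros_like(h);d[sl]=(g[sl]<np.median(g[sl])-90);d&=abs(Z-.111)<.02
    uv=np.argwhere(d)[:,::-1];r=cv2.minAreaRect(uv.astype(np.int32));print(n,"label",d.sum(),r,ray(c,*r[0],.111),ray(c,*uv.mean(0),.111))
    # stand foot: ring ; scanner tail top at .172
    T=(Z>.168)&(Z<.18);sl=(slice(215,300),slice(430,505)) if n=="top" else (slice(160,200),slice(195,225))
    m=np.zeros_like(h);m[sl]=T[sl];uv=np.argwhere(m)[:,::-1];r=cv2.minAreaRect(uv.astype(np.int32));print(n,"tail",r,ray(c,*uv.mean(0),.172))
b=np.mean(bars,0);H=b+.165*ex;H[2]=.118
print("bar",b,"hinge",H)
tiles=[]
for n,c in C.items():
    # zoom 10x, overlay predictions
    o=(215,200) if n=="top" else (405,240)
    k=12;im=cv2.resize(c["image"][o[1]:o[1]+36,o[0]:o[0]+33],None,fx=k,fy=k,interpolation=cv2.INTER_CUBIC)[...,::-1].copy()
    for i,a in enumerate((.4,.5,.6,.7)):
        X=H+.101*ey+.144*(-np.cos(a)*ex+np.sin(a)*ez);p=(proj(c,X)-o+.5)*k
        print(n,a,proj(c,X));cv2.circle(im,tuple(int(v) for v in p),3,(0,60*i+40,255-60*i),-1)
    X=H+.101*ey-.148*ex;p=(proj(c,X)-o+.5)*k;cv2.circle(im,tuple(int(v) for v in p),4,(255,0,255),-1)
    tiles.append(im)
cv2.imwrite("pics/idx.png",np.hstack(tiles))
E
```

```text
top bar ((266.6383056640625, 259.8237609863281), (56.489471435546875, 4.742711067199707), 11.560131072998047) [0.53772314 0.08113472 0.163     ]
top label 161 ((332.95635986328125, 263.8275451660156), (11.101751327514648, 22.005258560180664), 7.594644546508789) [ 0.52790551 -0.05903855  0.111     ] [ 0.52931657 -0.05937113  0.111     ]
top tail ((485.0, 242.0), (12.0, 12.0), 90.0) [ 0.54328872 -0.38231651  0.172     ]
scene bar ((419.4000244140625, 240.80001831054688), (1.8973664045333862, 3.1622774600982666), 18.434947967529297) [0.56259477 0.13764408 0.163     ]
scene label 84 ((336.3592224121094, 222.3619384765625), (35.726844787597656, 13.358735084533691), 21.25050163269043) [ 0.52958968 -0.05966056  0.111     ] [ 0.52963995 -0.05993893  0.111     ]
scene tail ((206.00003051757812, 173.50001525878906), (9.192387580871582, 10.60660171508789), 45.0) [ 0.54443241 -0.38005622  0.172     ]
bar [0.55015896 0.1093894  0.163     ] hinge [0.70886992 0.06426922 0.118     ]
top 0.4 [209.64550484 229.62684357]
top 0.5 [209.09091769 225.42795472]
top 0.6 [208.74760361 220.64708109]
top 0.7 [208.62563085 215.32897729]
scene 0.4 [443.72189333 261.74937763]
scene 0.5 [443.24748789 259.60672156]
scene 0.6 [442.38510283 258.03884139]
scene 0.7 [441.12758864 257.08462929]
```

View pics/idx.png

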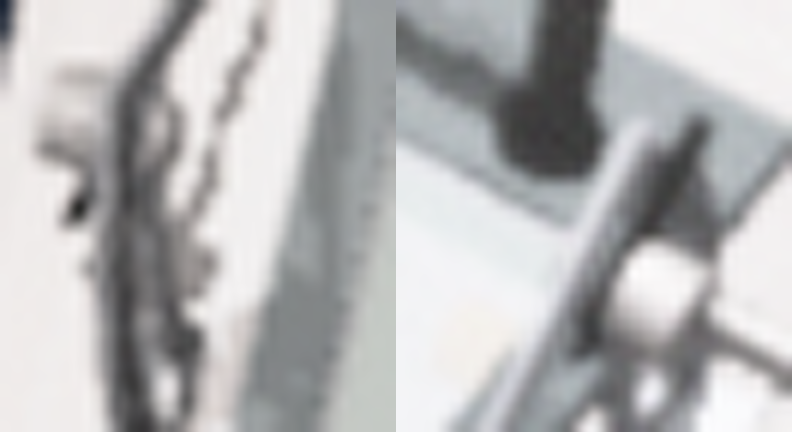

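The left tile is the top view, with the black blade tip at about px (220.5,217.4). The right tile is the scene view, with the blade tip at about (429.9,249.4). My overlay was off because the scene bar mask failed, so I'll triangulate both points instead.

```bash
cat >> h.py <<'E'
def tri(pairs):
    A=np.zeros((3,3));B=np.zeros(3);L=[]
    for c,u,v in pairs:
        o=-c["R"].T@c["t"];d=ray(c,u,v,0)-o;d/=np.linalg.norm(d);M=np.eye(3)-np.outer(d,d);A+=M;B+=M@o;L.append((M,o))
    X=np.linalg.solve(A,B);return X,[np.linalg.norm(M@(X-o)) for M,o in L]
E
python3 - <<'E'
from h import *
t,s=[dict(np.load(n+"0.npz")) for n in("top","scene")]
print("bar",tri([(t,266.6,259.8),(s,399.2,225.5)]), ray(t,266.6,259.8,.163),ray(s,399.2,225.5,.163))
print("tip",tri([(t,220.5,217.4),(s,429.9,249.4)]))
b=(ray(t,266.6,259.8,.163)+ray(s,399.2,225.5,.163))/2
for b in (b,):
    H=b+.165*ex-.045*ez;print("H",H)
    X=tri([(t,220.5,217.4),(s,429.9,249.4)])[0];d=X-H;print("tip rel",d@ex,d@ey,d@ez,"ang",np.arctan2(d@ez,-d@ex),np.hypot(d@ex,d@ez))
    for c,u,v in((t,220.5,217.4),(s,429.9,249.4)):
      for off in (.101,.106):
        o=-c["R"].T@c["t"];r=ray(c,u,v,0)-o;p=o+r*((H+off*ey-o)@ey)/(r@ey);d=p-H;print("plane",off,np.arctan2(d@ez,-d@ex),np.hypot(d@ex,d@ez))
    for a in(.4,.5,.6,.7): 
      X=H+.104*ey+.144*(-np.cos(a)*ex+np.sin(a)*ez);print(a,proj(t,X),proj(s,X))
E
```

```text
bar (array([0.53706225, 0.08380029, 0.16358453]), [np.float64(0.0027128939343942105), np.float64(0.0027128939343942222)]) [0.5377796 0.0812133 0.163    ] [0.5357313  0.08630797 0.163     ]
tip (array([0.62327248, 0.16684915, 0.21495651]), [np.float64(0.00044824553055673624), np.float64(0.0004482455305566823)])
H [0.69546641 0.03864046 0.118     ]
tip rel -0.10450161847830768 0.10358013382725265 0.09695650836575197 ang 0.7479631619858801 0.1425522808623696
plane 0.101 0.7837478523645601 0.14973933897141145
plane 0.106 0.6980700071366481 0.13317193756586546
plane 0.101 0.6590385970366226 0.142554910925013
plane 0.106 0.8070101161519668 0.1435093346776051
0.4 [220.53180673 234.69132052] [433.95226825 254.01252732]
0.5 [220.0818216  230.53302029] [433.35829743 251.79851028]
0.6 [219.83675888 225.78822922] [432.37694677 250.14856211]
0.7 [219.80528407 220.50111639] [431.00248772 249.10164831]
```

```bash
python3 - <<'E'
from h import *
t=dict(np.load("top0.npz"));P=pts(t)
for nm,sl in(("stand",(slice(215,300),slice(430,505))),("big",(slice(292,335),slice(445,500))),("small",(slice(270,300),slice(508,545)))):
    p=P[sl].reshape(-1,3);p=p[p[:,2]>.02];top=p[p[:,2]>p[:,2].max()-.015]
    print(nm,"h",p[:,2].max(),"top",top.mean(0),"all",p.mean(0))
Z=P[...,2];m=np.zeros(Z.shape,np.uint8);sl=(slice(225,285),slice(435,500));m[sl]=(abs(Z[sl]-.0105)<.006)
uv=cv2.findContours(m,0,1)[0];uv=max(uv,key=len)[:,0];e=cv2.minEnclosingCircle(uv);print("foot",e,ray(t,*e[0],.012),ray(t,e[0][0]+e[1],e[0][1],.012))
E
```

```text
stand h 1.333773605240409 top [ 0.33136237 -0.03975473  1.33377361] all [ 0.53240872 -0.36662363  0.13001053]
big h 1.333773605240409 top [ 0.33136237 -0.03975473  1.33377361] all [ 0.4013861  -0.35263525  0.14620688]
small h 1.333773605240409 top [ 0.33136237 -0.03975473  1.33377361] all [ 0.45743691 -0.476388    0.11927693]
foot ((467.1290283203125, 255.06451416015625), 21.259366989135742) [ 0.5429516  -0.38163283  0.012     ] [ 0.53946952 -0.43218185  0.012     ]
```

>>> send_rows(increments=[0,0,0,2.0,-3.2,0.42,1,0,0,0,2.0,-3.2,0.42,1,0,0,0,2.0,-3.2,0.42,1,0,0,0,2.0,-3.2,0.42,1,0,0,0,2.0,-3.2,0.42,1,0,0,0,2.0,-3.2,0.42,1,0,0,0,2.0,-3.2,0.42,1,0,0,0,2.0,-3.2,0.42,1,0,0,0,2.0,-3.2,0.42,1,0,0,0,2.0,-3.2,0.42,1,0,0,0,2.0,-3.2,0.42,1,0,0,0,2.0,-3.2,0.42,1])

```text
time: 1.1
position: [0.4627, 0.1983, 0.2809]
tool_rot: [0.181, 0.983, -0.0, -0.0]
ft_force: [1.5, 0.8, 0.0]
grip_width: 0.0871
grip_force: 0.0
```

>>> send_rows(increments=[0,0,0,0.51,-3.63,0,1,0,0,0,0.51,-3.63,0,1,0,0,0,0.51,-3.63,0,1,0,0,0,0.51,-3.63,0,1,0,0,0,0.51,-3.63,0,1,0,0,0,0.51,-3.63,0,1,0,0,0,0.51,-3.63,0,1,0,0,0,0.51,-3.63,0,1,0,0,0,0.51,-3.63,0,1,0,0,0,0.51,-3.63,0,1,0,0,0,0.51,-3.63,0,1,0,0,0,0.51,-3.63,0,1,0,0,0,0.51,-3.63,0,1,0,0,0,0.51,-3.63,0,1,0,0,0,0.51,-3.63,0,1,0,0,0,0.51,-3.63,0,1,0,0,0,0,0,0,1,0,0,0,0,0,0,1])

```text
time: 2.6
position: [0.5433, -0.3825, 0.2796]
tool_rot: [0.182, 0.983, 0.001, -0.001]
ft_force: [0.2, 0.8, -0.1]
grip_width: 0.0872
grip_force: 0.0
```

>>> send_rows(increments=[0,0,0,0,0.1,-2.0,1,0,0,0,0,0,-2.0,1,0,0,0,0,0,-2.0,1,0,0,0,0,0,-2.0,1,0,0,0,0,0,-2.0,1,0,0,0,0,0,-2.0,1,0,0,0,0,0,-2.0,1,0,0,0,0,0,-1.5,1,0,0,0,0,0,0,1,0,0,0,0,0,0,0,0,0,0,0,0,0,0,0,0,0,0,0,0,0,0,0,0,0,0,0,0,0,0,0,0,0,0,0,0,0,0,0,0,0,0,0,0,0,0,0,0,0], newtons=20)

```text
time: 3.93
position: [0.5441, -0.3799, 0.1264]
tool_rot: [0.181, 0.983, -0.0, 0.0]
ft_force: [0.2, -0.5, -0.6]
grip_width: 0.0484
grip_force: 0.0
```

>>> send_rows(increments=[0,0,0,0,0,0,0,0,0,0,0,0,0,0,0,0,0,0,0,0,0,0,0,0,0,0,0,0,0,0,0,0,0,0,0,0,0,0,0,0,0,0,0,0,0,0,0,0,0])

```text
time: 4.52
position: [0.5439, -0.3797, 0.1258]
tool_rot: [0.181, 0.984, 0.0, -0.0]
ft_force: [-0.3, -0.5, -0.9]
grip_width: 0.0276
grip_force: 20.0
```

```bash
python3 - <<'E'
from h import *
o=robot.get_obs();print({k:np.round(o[k],4) for k in("time","position","grip_width","grip_force","ft_force","moment")})
E
```

```text
{'time': np.float64(4.5167), 'position': array([ 0.5439, -0.3797,  0.1258]), 'grip_width': np.float64(0.0276), 'grip_force': np.float64(19.975), 'ft_force': array([-0.2996, -0.5108, -0.8675]), 'moment': array([ 0.0013, -0.0178, -0.0009])}
```

>>> send_rows(increments=[0,0,0,0,0,1.0,0,0,0,0,0,0,2.0,0,0,0,0,0,0,2.0,0,0,0,0,0,0,2.0,0,0,0,0,0,0,2.0,0,0,0,0,0,0,2.0,0,0,0,0,0,0,2.0,0,0,0,0,0,0,2.0,0,0,0,0,0,0,2.0,0,0,0,0,0,0,1.0,0])

```text
time: 5.35
position: [0.5446, -0.3802, 0.3095]
tool_rot: [0.181, 0.984, -0.001, 0.002]
ft_force: [1.1, -0.3, -0.2]
grip_width: 0.0276
grip_force: 20.0
```

>>> send_rows(increments=[0,0,0,-0.05,1.0,0,0,0,0,0,-0.1,2.0,0,0,0,0,0,-0.1,2.0,0,0,0,0,0,-0.1,2.0,0,0,0,0,0,-0.1,2.0,0,0,0,0,0,-0.1,2.0,0,0,0,0,0,-0.1,2.0,0,0,0,0,0,-0.1,2.0,0,0,0,0,0,-0.1,2.0,0,0,0,0,0,-0.1,2.0,0,0,0,0,0,-0.1,2.0,0,0,0,0,0,-0.1,2.0,0,0,0,0,0,-0.1,2.0,0,0,0,0,0,-0.1,2.0,0,0,0,0,0,-0.1,2.0,0,0,0,0,0,-0.1,2.0,0,0,0,0,0,-0.05,1.0,0,0,0,0,0,0,0,0,0,0,0,0,0,0,0])

```text
validation failed for argument at $.in...
```

```bash
python3 - <<'E'
from h import *
c=robot.camera("scene");np.savez("s2.npz",**c)
u,v=proj(c,np.array([.529,-.06,.2])).astype(int);x,y=max(u-50,0),max(v-60,0)
cv2.imwrite("pics/s2.png",cv2.resize(c["image"][y:y+120,x:x+100],None,fx=5,fy=5,interpolation=2)[...,::-1]);print(x,y,proj(c,np.array([.529,-.0595,.111])),proj(c,np.array([.529,-.0595,.192])))
print(robot.get_obs()["position"],robot.get_obs()["grip_width"])
P=pts(c);q=P.reshape(-1,3)
for lo in np.arange(.19,.30,.012):
    s=q[(abs(q[:,2]-lo)<.006)&(np.hypot(q[:,0]-.529,q[:,1]+.06)<.04)]
    if len(s): print(round(lo,3),len(s),s.mean(0).round(4),np.ptp(s,0).round(3))
E
```

```text
286 134 [336.51544439 222.20509104] [336.6963554  196.76441654]
[ 0.54518605 -0.38074268  0.31082174] 0.02753974798777549
```

View pics/s2.png

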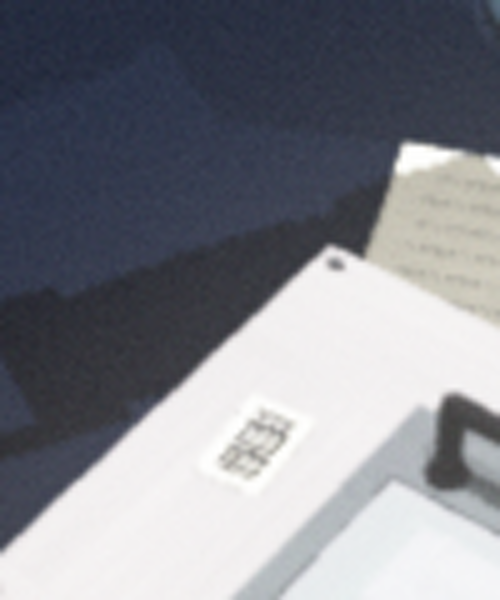

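The move call was refused for a wrong row count, so the picture shows only the free label, with its centre near (337,223). That matches my estimate, and I'll resend the move.

>>> send_rows(increments=[0,0,0,-0.1,1.0,0,0,0,0,0,-0.1,2.0,0,0,0,0,0,-0.1,2.0,0,0,0,0,0,-0.1,2.0,0,0,0,0,0,-0.1,2.0,0,0,0,0,0,-0.1,2.0,0,0,0,0,0,-0.1,2.0,0,0,0,0,0,-0.1,2.0,0,0,0,0,0,-0.1,2.0,0,0,0,0,0,-0.1,2.0,0,0,0,0,0,-0.1,2.0,0,0,0,0,0,-0.1,2.0,0,0,0,0,0,-0.1,2.0,0,0,0,0,0,-0.1,2.0,0,0,0,0,0,-0.1,2.0,0,0,0,0,0,-0.1,2.0,0,0,0,0,0,0,1.0,0,0,0,0,0,0,0,0,0])

```text
time: 6.9
position: [0.5264, -0.057, 0.3047]
tool_rot: [0.179, 0.984, 0.001, -0.002]
ft_force: [-0.1, -0.5, -0.8]
grip_width: 0.0273
grip_force: 20.0
```

```bash
python3 - <<'E'
from h import *
c=robot.camera("scene");np.savez("s3.npz",**c)
x,y=286,114
cv2.imwrite("pics/s3.png",cv2.resize(c["image"][y:y+120,x:x+100],None,fx=5,fy=5,interpolation=2)[...,::-1])
print(robot.get_obs()["position"],robot.get_obs()["grip_width"])
q=pts(c).reshape(-1,3)
for lo in np.arange(.19,.30,.012):
    s=q[(abs(q[:,2]-lo)<.006)&(np.hypot(q[:,0]-.529,q[:,1]+.06)<.04)]
    if len(s): print(round(lo,3),len(s),s.mean(0).round(4),np.ptp(s,0).round(3))
E
```

```text
[ 0.52707082 -0.05866219  0.30499967] 0.02728731143258187
0.19 16 [ 0.5369 -0.0487  0.1943] [0.03  0.034 0.007]
0.202 64 [ 0.54   -0.0531  0.2019] [0.029 0.035 0.011]
0.214 72 [ 0.5399 -0.0513  0.2137] [0.026 0.035 0.011]
0.226 78 [ 0.5397 -0.0513  0.226 ] [0.023 0.035 0.012]
0.238 98 [ 0.5381 -0.0524  0.2384] [0.028 0.036 0.012]
0.25 70 [ 0.5371 -0.0526  0.2504] [0.022 0.029 0.012]
0.262 63 [ 0.5361 -0.0538  0.2617] [0.019 0.028 0.012]
0.274 59 [ 0.5359 -0.053   0.2738] [0.017 0.027 0.012]
0.286 56 [ 0.5369 -0.0547  0.2858] [0.017 0.027 0.012]
0.298 77 [ 0.5368 -0.054   0.2995] [0.022 0.047 0.012]
```

View pics/s3.png

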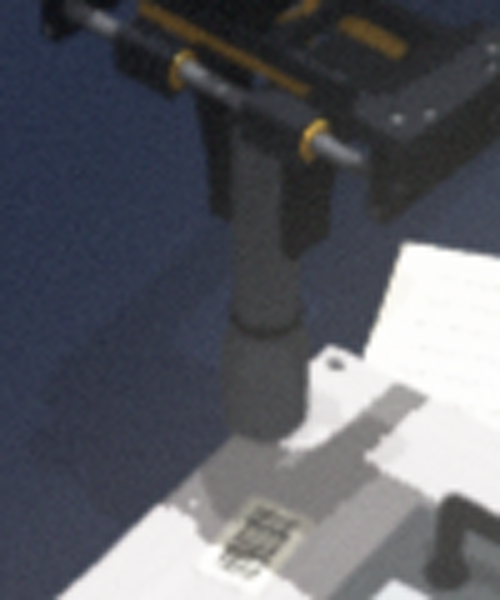

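The scanner hangs vertical over the label, with its nose at crop (265,430) and the label at (258,540). Now I hold it still there.

>>> send_rows(increments=[0,0,0,0.2,-0.1,0,0,0,0,0,0,0,0,0,0,0,0,0,0,0,0,0,0,0,0,0,0,0,0,0,0,0,0,0,0,0,0,0,0,0,0,0,0,0,0,0,0,0,0,0,0,0,0,0,0,0,0,0,0,0,0,0,0,0,0,0,0,0,0,0,0,0,0,0,0,0,0,0,0,0,0,0,0,0])

```text
time: 7.95
position: [0.53, -0.0607, 0.306]
tool_rot: [0.181, 0.984, -0.0, 0.0]
ft_force: [-0.3, -0.1, -1.4]
grip_width: 0.0272
grip_force: 20.0
```

>>> send_rows(increments=[0,0,0,0,0,0,0,0,0,0,0,0,0,0,0,0,0,0,0,0,0,0,0,0,0,0,0,0,0,0,0,0,0,0,0,0,0,0,0,0,0,0,0,0,0,0,0,0,0,0,0,0,0,0,0,0,0,0,0,0,0,0,0,0,0,0,0,0,0,0,0,0,0,0,0,0,0,0,0,0,0,0,0,0])

```text
time: 8.95
position: [0.53, -0.0607, 0.3059]
tool_rot: [0.181, 0.984, -0.0, 0.0]
ft_force: [0.1, 0.1, -1.4]
grip_width: 0.0273
grip_force: 20.0
```

>>> send_rows(increments=[0,0,0,0,0,0,0,0,0,0,0,0,0,0,0,0,0,0,0,0,0,0,0,0,0,0,0,0])

```text
time: 9.28
position: [0.53, -0.0607, 0.306]
tool_rot: [0.181, 0.984, -0.0, 0.0]
ft_force: [0.9, -0.1, -1.5]
grip_width: 0.0272
grip_force: 20.0
```

>>> send_rows(increments=[0,0,0,0,-1.0,0,0,0,0,0,0.1,-2.0,0,0,0,0,0,0.1,-2.0,0,0,0,0,0,0.1,-2.0,0,0,0,0,0,0.1,-2.0,0,0,0,0,0,0.1,-2.0,0,0,0,0,0,0.1,-2.0,0,0,0,0,0,0.1,-2.0,0,0,0,0,0,0.1,-2.0,0,0,0,0,0,0.1,-2.0,0,0,0,0,0,0.1,-2.0,0,0,0,0,0,0.1,-2.0,0,0,0,0,0,0.1,-2.0,0,0,0,0,0,0.1,-2.0,0,0,0,0,0,0.1,-2.0,0,0,0,0,0,0,-2.0,0,0,0,0,0,0,-1.0,0,0,0,0,0,0,0,0,0,0,0,0,0,0,0,0,0,0,0,0,0,0])

```text
validation failed for argument at $.in...
```

>>> send_rows(increments=[0,0,0,0.1,-2,0,0,0,0,0,0.1,-2,0,0,0,0,0,0.1,-2,0,0,0,0,0,0.1,-2,0,0,0,0,0,0.1,-2,0,0,0,0,0,0.1,-2,0,0,0,0,0,0.1,-2,0,0,0,0,0,0.1,-2,0,0])

```text
time: 9.95
position: [0.5379, -0.2217, 0.3059]
tool_rot: [0.181, 0.983, 0.0, -0.0]
ft_force: [0.5, 0.5, -1.3]
grip_width: 0.0277
grip_force: 20.0
```

>>> send_rows(increments=[0,0,0,0.1,-2,0,0,0,0,0,0.1,-2,0,0,0,0,0,0.1,-2,0,0,0,0,0,0.1,-2,0,0,0,0,0,0.1,-2,0,0,0,0,0,0.1,-2,0,0,0,0,0,0,-2,0,0,0,0,0,0,-2,0,0,0,0,0,0,0,0,0,0,0,0,0,0,0,0,0,0,0,0,0,0,0])

```text
time: 10.87
position: [0.5438, -0.3801, 0.3055]
tool_rot: [0.181, 0.983, 0.001, -0.0]
ft_force: [-0.7, -0.2, -0.7]
grip_width: 0.0277
grip_force: 20.0
```

>>> send_rows(increments=[0,0,0,0,-0.05,-1,0,0,0,0,0,0,-2,0,0,0,0,0,0,-2,0,0,0,0,0,0,-2,0,0,0,0,0,0,-2,0,0,0,0,0,0,-2,0,0,0,0,0,0,-2,0,0,0,0,0,0,-2,0,0,0,0,0,0,-1,0,0,0,0,0,0,-1,0,0,0,0,0,0,-0.5,0,0,0,0,0,0,0,0,0,0,0,0,0,0,0])

```text
time: 11.95
position: [0.5444, -0.3814, 0.1315]
tool_rot: [0.181, 0.984, -0.0, 0.0]
ft_force: [0.2, -0.4, -0.9]
grip_width: 0.0274
grip_force: 20.0
```

>>> send_rows(increments=[0,0,0,0,0,-0.2,0,0,0,0,0,0,-0.2,0,0,0,0,0,0,-0.1,0,0,0,0,0,0,0,0,0,0,0,0,0,0,0])

```text
time: 12.37
position: [0.544, -0.3813, 0.1261]
tool_rot: [0.181, 0.983, -0.0, 0.0]
ft_force: [-0.9, -0.5, -2.5]
grip_width: 0.0274
grip_force: 20.0
```

>>> send_rows(increments=[0,0,0,0,0,0,1,0,0,0,0,0,0,1,0,0,0,0,0,0,1,0,0,0,0,0,0,1,0,0,0,0,0,0,1,0,0,0,0,0,0,1,0,0,0,0,0,0,1,0,0,0,0,0,0,1,0,0,0,0,0,2,1,0,0,0,0,0,2,1,0,0,0,0,0,2,1,0,0,0,0,0,2,1,0,0,0,0,0,2,1,0,0,0,0,0,2,1,0,0,0,0,0,2,1,0,0,0,0,0,2,1,0,0,0,0,0,1,1,0,0,0,0,0,0,1])

```text
time: 13.87
position: [0.545, -0.3822, 0.2991]
tool_rot: [0.181, 0.984, -0.002, 0.003]
ft_force: [-0.3, 0.2, -0.1]
grip_width: 0.0871
grip_force: 0.0
```

```bash
python3 - <<'E'
from h import *
o=robot.get_obs();print(o["position"],o["grip_width"],o["time"])
c=robot.camera("scene");q=pts(c).reshape(-1,3)
for lo in np.arange(.07,.18,.012):
    s=q[(abs(q[:,2]-lo)<.006)&(np.hypot(q[:,0]-.544,q[:,1]+.381)<.04)]
    if len(s): print(round(lo,3),len(s),s.mean(0).round(4))
E
```

```text
[ 0.54503904 -0.3822125   0.29905217] 0.0871169288317813 13.8667
0.07 110 [ 0.55   -0.3769  0.0674]
0.082 47 [ 0.5521 -0.3742  0.0812]
0.094 46 [ 0.5511 -0.3741  0.0938]
0.106 41 [ 0.5522 -0.3748  0.1063]
0.118 41 [ 0.5518 -0.374   0.1181]
0.13 45 [ 0.5514 -0.3735  0.1302]
0.142 41 [ 0.5521 -0.3748  0.1422]
0.154 49 [ 0.5528 -0.3741  0.1537]
0.166 60 [ 0.5501 -0.3756  0.1669]
0.178 61 [ 0.5451 -0.3796  0.1741]
```

>>> send_rows(increments=[0,0,-0.1236,0,2.9,0,1,0,0,-0.1236,0,2.9,0,1,0,0,-0.1236,0,2.9,0,1,0,0,-0.1236,0,2.9,0,1,0,0,-0.1236,-0.1,2.9,0,1,0,0,-0.1236,-0.1,2.9,0,1,0,0,-0.1236,-0.1,2.9,0,1,0,0,-0.1236,-0.1,2.9,0,1])

```text
time: 14.58
position: [0.5387, -0.1474, 0.2939]
tool_rot: [0.628, 0.778, -0.0, -0.002]
ft_force: [1.1, -0.5, 0.1]
grip_width: 0.0871
grip_force: 0.0
```

>>> send_rows(increments=[0,0,-0.1236,-0.1,2.9,0,1,0,0,-0.1236,-0.1,2.9,0,1,0,0,-0.1236,-0.1,2.9,0,1,0,0,-0.1236,-0.1,2.9,0,1,0,0,0,0,2.9,0,1,0,0,0,0,2.9,0,1,0,0,0,0,2.9,0,1,0,0,0,0,2.9,0,1,0,0,0,0,0,0,1,0,0,0,0,0,0,1,0,0,0,0,0,0,1])

```text
time: 15.5
position: [0.5353, 0.0826, 0.2947]
tool_rot: [0.798, 0.603, -0.001, -0.001]
ft_force: [0.1, -0.8, 0.2]
grip_width: 0.0872
grip_force: 0.0
```

```bash
python3 - <<'E'
from h import *
o=robot.get_obs();q=o["tool_rot"];print(o["position"],o["time"],o["q"],"yaw",np.degrees(np.arctan2(q[1]**2-q[0]**2,2*q[0]*q[1])))
E
```

```text
[0.53528145 0.08257342 0.29466945] 15.5 [-5.29990575e-02  3.43307127e-01  1.56014956e+00 -6.62373137e-04
  1.24059844e+00  2.22839953e-01] yaw -15.792061978120321
```

>>> send_rows(increments=[0,0,0,0.1,0.1,-2,1,0,0,0,0,0,-2,1,0,0,0,0,0,-2,1,0,0,0,0,0,-2,1,0,0,0,0,0,-2,1,0,0,0,0,0,-2,1,0,0,0,0,0,-1.2,1,0,0,0,0,0,-1,1,0,0,0,0,0,0,1,0,0,0,0,0,0,1], newtons=20)

```text
time: 16.33
position: [0.5369, 0.0829, 0.1535]
tool_rot: [0.798, 0.603, -0.0, -0.0]
ft_force: [-0.4, -0.1, 0.5]
grip_width: 0.0869
grip_force: 0.0
```

>>> send_rows(increments=[0,0,0,0,0,0,0,0,0,0,0,0,0,0,0,0,0,0,0,0,0,0,0,0,0,0,0,0,0,0,0,0,0,0,0,0,0,0,0,0,0,0,0,0,0,0,0,0,0,0,0,0,0,0,0,0,0,0,0,0,0,0,0,0,0,0,0,0,0,0,0,0,0,0,0,0,0,0,0,0,0,0,0,0,0,0,0,0,0,0,0,0,0,0,0,0,0,0,0,0,0,0,0,0,0,0,0,0,0,0,0,0,0,0,0,0,0,0,0], newtons=20)

```text
time: 17.75
position: [0.5393, 0.0832, 0.1541]
tool_rot: [0.798, 0.603, 0.002, 0.002]
ft_force: [5.3, -0.8, -4.2]
grip_width: 0.0111
grip_force: 20.0
```

```bash
python3 - <<'E'
from h import *
f=lambda a:.171*(-np.cos(.2663+a)*ex+np.sin(.2663+a)*ez)*100
for a in np.arange(0,.68,.06): print(round(a,2),np.round(f(a+.06)-f(a),2), np.round(f(a+.06)-f(0),2))
E
```

```text
0.0 [ 0.29 -0.08  0.98] [ 0.29 -0.08  0.98]
0.06 [ 0.34 -0.1   0.96] [ 0.63 -0.18  1.94]
0.12 [ 0.4  -0.11  0.94] [ 1.03 -0.29  2.88]
0.18 [ 0.45 -0.13  0.91] [ 1.48 -0.42  3.79]
0.24 [ 0.5  -0.14  0.88] [ 1.99 -0.57  4.67]
0.3 [ 0.55 -0.16  0.85] [ 2.54 -0.72  5.52]
0.36 [ 0.6  -0.17  0.81] [ 3.14 -0.89  6.34]
0.42 [ 0.65 -0.18  0.77] [ 3.79 -1.08  7.11]
0.48 [ 0.69 -0.2   0.73] [ 4.48 -1.27  7.84]
0.54 [ 0.73 -0.21  0.69] [ 5.22 -1.48  8.53]
0.6 [ 0.77 -0.22  0.64] [ 5.99 -1.7   9.17]
0.66 [ 0.81 -0.23  0.59] [ 6.79 -1.93  9.76]
```

>>> send_rows(increments=[0,0,0,0.25,0,0,0,0,0,0,0,0,0,0,0,0,0,0.15,-0.04,0.49,0,0,0,0,0.15,-0.04,0.49,0,0,0,0,0.17,-0.05,0.48,0,0,0,0,0.17,-0.05,0.48,0,0,0,0,0.2,-0.06,0.47,0,0,0,0,0.2,-0.06,0.47,0,0,0,0,0.22,-0.06,0.46,0,0,0,0,0.23,-0.07,0.45,0,0,0,0,0,0,0,0], newtons=35)

```text
time: 18.67
position: [0.5536, 0.0792, 0.1923]
tool_rot: [0.798, 0.603, -0.001, -0.0]
ft_force: [0.3, -4.6, -11.6]
grip_width: 0.0111
grip_force: 35.0
```

>>> send_rows(increments=[0,0,0,0.25,-0.07,0.44,0,0,0,0,0.25,-0.07,0.44,0,0,0,0,0.27,-0.08,0.43,0,0,0,0,0.28,-0.08,0.42,0,0,0,0,0.3,-0.08,0.41,0,0,0,0,0.3,-0.09,0.4,0,0,0,0,0.32,-0.09,0.39,0,0,0,0,0.33,-0.09,0.38,0,0,0,0,0.34,-0.1,0.37,0,0,0,0,0.35,-0.1,0.36,0,0,0,0,0.36,-0.1,0.35,0,0,0,0,0.37,-0.11,0.34,0,0,0,0,0.38,-0.11,0.33,0,0,0,0,0.39,-0.11,0.31,0,0,0,0,0,0,0,0,0,0,0,0,0,0,0])

```text
time: 20.0
position: [0.594, 0.0677, 0.245]
tool_rot: [0.798, 0.603, -0.005, -0.005]
ft_force: [-8.8, -2.0, -6.3]
grip_width: 0.0107
grip_force: 35.0
```

```bash
python3 - <<'E'
from h import *
o=robot.get_obs();print(o["position"],o["ft_force"],o["time"],o["grip_width"])
for n,w in(("top",(200,195,60,50)),("scene",(400,215,60,50))):
    c=robot.camera(n);np.savez(n+"4.npz",**c);x,y,a,b=w
    im=cv2.resize(c["image"][y:y+b,x:x+a],None,fx=6.5,fy=6.5,interpolation=2)[...,::-1]
    L=im if n=="top" else np.hstack([L,im])
cv2.imwrite("pics/i4.png",L)
E
```

```text
[0.59398477 0.0677267  0.24500723] [-8.78515807 -1.95998436 -6.25034939] 20.0 0.010714660442673428
```

View pics/i4.png

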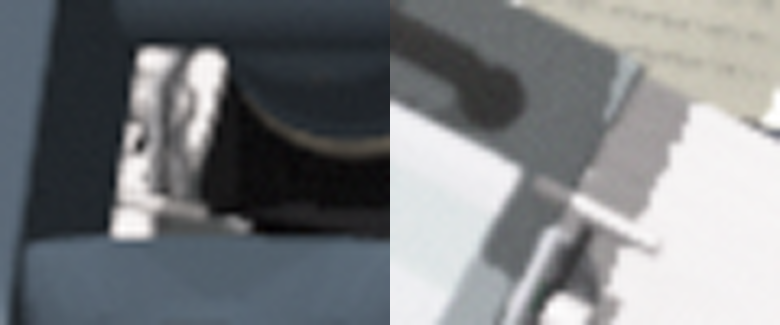

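The scene tile shows the pin crossing above the quadrant rim, with its free end at about px (441.1,253) and the blade tip just beside it near (429,251). In the top tile the pin's free end is at about (219.2,225.8). I'll triangulate both.

```bash
python3 - <<'E'
from h import *
t,s=[dict(np.load(n+"4.npz")) for n in("top","scene")]
H=np.array([.5395,.083,.163])+.165*ex-.045*ez
X,e=tri([(t,219.2,225.8),(s,441.1,253.0)]);d=X-H;print("pin end",X,e,d@ex,d@ey,d@ez,np.arctan2(d@ez,-d@ex),np.hypot(d@ex,d@ez))
X=tri([(t,220.5,217.4),(s,429.9,249.4)])[0];d=X-H;print("tip",d@ex,d@ey,d@ez,np.arctan2(d@ez,-d@ex),np.hypot(d@ex,d@ez))
for a in(.55,.6,.65,.7):
  for y in(.09,.104,.115):
    print(a,y,proj(t,H+y*ey+.148*(-np.cos(a)*ex+np.sin(a)*ez)).round(1),proj(s,H+y*ey+.148*(-np.cos(a)*ex+np.sin(a)*ez)).round(1))
E
```

```text
pin end [0.6094012  0.18104567 0.19511467] [np.float64(0.007792558176367348), np.float64(0.007792558176367308)] -0.12457424615575238 0.11342350076052676 0.07711466605357713 0.5542916851992501 0.14651080003135847
tip -0.10734955773167419 0.10356126105267412 0.09695650836575205 0.7345719761809728 0.1446530057055995
0.55 0.09 [226.2 229.6] [427.  246.8]
0.55 0.104 [219.7 228.3] [433.2 250. ]
0.55 0.115 [214.5 227.2] [438.2 252.6]
0.6 0.09 [226.1 227.1] [426.4 246. ]
0.6 0.104 [219.6 225.7] [432.7 249.3]
0.6 0.115 [214.4 224.7] [437.6 251.9]
0.65 0.09 [226.1 224.5] [425.7 245.4]
0.65 0.104 [219.5 223.1] [432.  248.6]
0.65 0.115 [214.4 222. ] [437.  251.3]
0.7 0.09 [226.1 221.7] [424.9 244.9]
0.7 0.104 [219.5 220.3] [431.3 248.2]
0.7 0.115 [214.3 219.2] [436.3 250.8]
```

>>> send_rows(increments=[0,0,0,0.33,-0.09,0.26,0,0,0,0,0.33,-0.09,0.26,0,0,0,0,0.33,-0.1,0.25,0,0,0,0,0.34,-0.1,0.25,0,0,0,0,0,0,0,0,0,0,0,0,0,0,0,0,0,0,0,0,0,0])

```text
time: 20.68
position: [0.6065, 0.0641, 0.2552]
tool_rot: [0.797, 0.603, -0.005, -0.005]
ft_force: [-10.0, -2.2, -4.3]
grip_width: 0.011
grip_force: 35.0
```

```bash
python3 - <<'E'
from h import *
o=robot.get_obs();print(o["position"],o["ft_force"],o["time"],o["grip_width"])
for n,w in(("top",(208,198,40,50)),("scene",(410,225,40,50))):
    c=robot.camera(n);np.savez(n+"5.npz",**c);x,y,a,b=w
    im=cv2.resize(c["image"][y:y+b,x:x+a],None,fx=10,fy=10,interpolation=2)[...,::-1]
    L=im if n=="top" else np.hstack([L,im])
cv2.imwrite("pics/i5.png",L)
E
```

```text
[0.60652235 0.0641277  0.25517108] [-10.04537086  -2.20273862  -4.26789465] 20.6833 0.011045044379040242
```

View pics/i5.png

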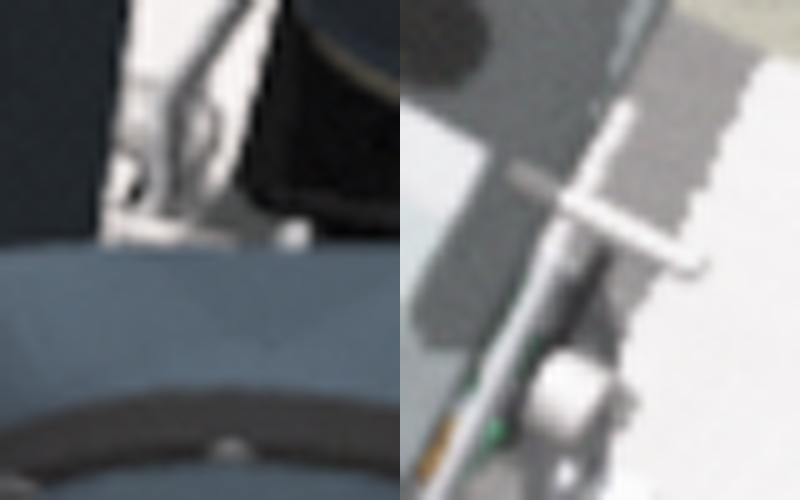

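The top tile has the pin at about px (219.5,220.3), roughly 3 px below the blade tip at (220.5,217.5). The scene tile has the pin at about (433.5,248) just beyond the blade tip at (429.8,249.3), so they are nearly in line. I'll quantify it.

```bash
python3 - <<'E'
from h import *
t,s=[dict(np.load(n+"5.npz")) for n in("top","scene")]
from scipy.optimize import least_squares
H=np.array([.5395,.083,.163])+.165*ex-.045*ez
pt=lambda y,r,a:H+y*ey+r*(-np.cos(a)*ex+np.sin(a)*ez)
# common per-camera pixel offsets unknown; fit tip angle & pin angle
M={0:(220.5,217.5),1:(429.8,249.3)};PN={0:(219.5,220.3),1:(433.5,248.0)}
def line_res(c,p,a):
    A,B=proj(c,pt(.09,.148,a)),proj(c,pt(.12,.148,a));d=(B-A)/np.linalg.norm(B-A);n=np.array([-d[1],d[0]]);return (np.array(p)-A)@n
for y in(.1005,.103,.106):
  f=lambda x:np.concatenate([np.concatenate([proj(c,pt(y,.144,x[0]))+x[2+2*i:4+2*i]-M[i],[line_res(c,np.array(PN[i])-x[2+2*i:4+2*i],x[1])],.7*x[2+2*i:4+2*i]]) for i,c in enumerate((t,s))])
  r=least_squares(f,[.7,.7,0,0,0,0]);print(y,r.x.round(3),"pin-tip mm",((r.x[1]-r.x[0])*146).round(1),r.cost)
E
```

```text
0.1005 [ 0.727  0.697 -0.882 -0.331  1.217 -0.114] pin-tip mm -4.4 0.9766763463266769
0.103 [ 0.73   0.699 -0.095 -0.053  0.486 -0.501] pin-tip mm -4.5 0.28560612096544313
0.106 [ 0.734  0.702  0.851  0.275 -0.396 -0.968] pin-tip mm -4.7 0.7900153940468261
```

>>> send_rows(increments=[0,0,0,0.14,-0.04,0.1,0,0,0,0,0.14,-0.04,0.1,0,0,0,0,0,0,0,0,0,0,0,0,0,0,0,0,0,0,0,0,0,0,0,0,0,0,0,0,0,0,0,0,0,0,0,0,0,0,0,0,0,0,0,0,0,0,0,0,0,0])

```text
time: 21.53
position: [0.6092, 0.0634, 0.2571]
tool_rot: [0.797, 0.603, -0.005, -0.005]
ft_force: [-10.5, -2.7, -5.8]
grip_width: 0.0108
grip_force: 35.0
```

```bash
python3 - <<'E'
from h import *
o=robot.get_obs();print(o["position"],o["ft_force"],o["time"],o["grip_width"],o["grip_force"],abs(o["joint_velocities"]).max())
for n,w in(("top",(208,198,40,50)),("scene",(410,225,40,50))):
    c=robot.camera(n);np.savez(n+"6.npz",**c);x,y,a,b=w
    im=cv2.resize(c["image"][y:y+b,x:x+a],None,fx=10,fy=10,interpolation=2)[...,::-1]
    L=im if n=="top" else np.hstack([L,im])
cv2.imwrite("pics/i6.png",L)
q=pts(c).reshape(-1,3);s=q[(abs(q[:,2]-.13)<.03)&(np.hypot(q[:,0]-.544,q[:,1]+.381)<.04)];print(len(s),s.mean(0))
E
```

```text
[0.60916594 0.06341282 0.25707486] [-10.45014681  -2.69822259  -5.8000937 ] 21.5333 0.01080242488529047 34.99914586544037 0.0014602559070140057
220 [ 0.55194361 -0.37419928  0.13066074]
```

View pics/i6.png

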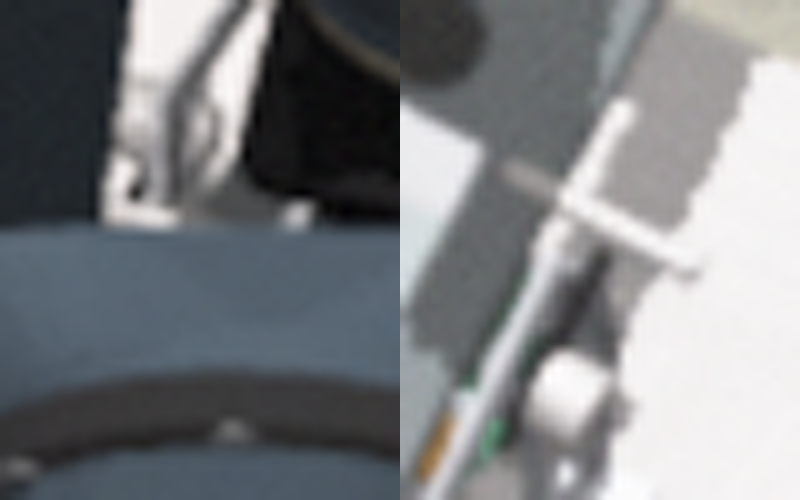

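The pin now sits right at the blade tip in both tiles: top about (220.5,219) against the tip at (220.5,217.5), and in the scene directly off the tip. By the earlier model that puts it within about 2–3 mm of the line. The arm is still, the grip is 35 N and the scanner stands upright, so I'm handing in.

```bash
python3 -c "
from rig import robot
print(robot.hand_in())"
```

```text
the job is handed in; nothing more can be done
None
```

I handed the job in at about 21.5 s, with no verdict returned: the scanner read pose was held over the label, the scanner stands upright in its stand, and the guard is held at 35 N with its pin about 2–3 mm from the index line by my estimate.

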